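# Tip the carton into the labelling jig and press it home

## Task

Tip the tall brown carton that stands in the labelling jig over onto its broad side by pushing high up on it, so that it lies in the lane with its top end towards the blue end stop; do not lift it out. Then push its foot end to slide it down the lane until it meets the sprung orange pad, hold it pressed there with about 10 newtons for a second (the card is thin: never more than 18 newtons), and let go, leaving it lying against the pad. Leave the loose things around the jig where they are.

Things in the scene. Friction and masses are not known exactly. Their poses are not given: they have to be found in the camera images.
- carton: brown and white carton, rigid, 42 (x) x 55 (y) x 120 mm (z), 0.2 to 0.33 kg. Origin at the centre of its underside, z up through its top. It starts upright between the rails near the lane's open end, its x about along the jig's x. Lying on its broad side in the lane its upper side is 50 mm above the table; friction resists sliding with about 1 to 4 N.
- carton_top (a point): the centre of the carton's top face, 120 mm along its z from the origin
- pad_nearest_post (a point): fixed point on the lane's middle line, 35 mm in front of the end stop and 21 mm above the bed: the centre of the orange pad's face (50 wide, 30 high) when the gauge is drawn fully in. The gauge stands out 0 to 35 mm further towards the open end, set anew each time and not reported: feel for it. The gauge does not yield; the pad is sprung, 1.2 N per mm over 10 mm, then solid.
- jig: fixed metal jig, 350 x 116 mm: a bed 8 mm thick with a lane 66 mm wide between two steel rails, flared outwards at the top, 34 mm above the table. Origin under the middle of the bed at table height; x runs along the lane from the open end (x = -175 mm) to the end stop, y across, z up. The lane is empty behind the carton, towards the open end.
- end_stop: blue post 26 x 50 x 52 mm with a black thumbscrew (to 69 mm above the bed), fixed on the bed at the far end of the lane. Origin at the foot of its lane side, on the bed, at jig x = +150 mm; axes as the jig's. It carries a gauge rod with a sprung orange pad that faces the carton.
- shaker_tin_2: a loose white shaker tin with a perforated top, 64 mm wide, 73 mm high; origin under its centre
- spice_jar_1: a loose spice jar with a red lid, 47 mm wide, 97 mm high; origin under its centre
- ring_cutter: a loose plain metal ring cutter, 68 mm wide, 42 mm high; origin under its centre
- grey_carton: a loose pale grey carton, 45x45x110 mm, not the one to tip; origin under its centre
- pink_sprinkles: a loose jar of pink sprinkles with a yellow lid, 57 mm wide, 90 mm high; origin under its centre
Mind the look-alikes: they are no part of the job. What is shaped like the carton but green or turquoise is not meant.

How it is judged (in metres and radians):
On the way, in this order (a step that is already met when the one before it is completed fails the run):
1. the carton has been tipped over and lies flat and still in the lane, top end towards the end stop (angle between carton's own z axis and vertical between 1.48 and 1.66 rad and angle between the z axis of carton and the x axis of jig, either way round below 0.08 rad and y of carton in the frame of jig between -0.012 and 0.012 m and height (world z) of carton below 0.033 m and distance between carton_top and end_stop below 0.19 m and linear speed of carton below 0.02 m/s), for 0.2 s.
2. the fingers press the lying carton against the sprung pad: at least 4 N on the pad, held for 0.4 s (angle between carton's own z axis and vertical between 1.48 and 1.66 rad and angle between the z axis of carton and the x axis of jig, either way round below 0.08 rad and y of carton in the frame of jig between -0.012 and 0.012 m and height (world z) of carton below 0.033 m and distance between carton_top and end_stop below 0.1 m and contact force between carton and end_stop above 4 N and contact force between the fingers and carton above 4 N), for 0.4 s.
At the end, for the whole second after the job is handed in: the carton lies flat on its broad side between the rails (its long axis level within about 5 degrees, along the lane within about 4.5 degrees, and within 12 mm of the lane's middle), top end towards the end stop and still touching the pad, at rest and released (angle between carton's own z axis and vertical between 1.48 and 1.66 rad and angle between the z axis of carton and the x axis of jig, either way round below 0.08 rad and y of carton in the frame of jig between -0.012 and 0.012 m and height (world z) of carton below 0.033 m and distance between carton_top and end_stop below 0.1 m and linear speed of carton below 0.02 m/s and contact force between carton and end_stop above 0.1 N and contact force between the fingers and carton below 0.05 N).
It fails at once if the carton is pushed with more than 18 N (contact force between any of the fingers, the arm and carton above 18 N).
It fails at once if the carton is lifted (the centre of its underside more than 60 mm above the table) (height (world z) of carton above 0.06 m).
It fails at once if a loose thing beside the jig is moved by more than 15 mm (distance of any of shaker_tin_2, spice_jar_1, ring_cutter, grey_carton, pink_sprinkles from where it was at the start of the episode above 0.015 m).
It also fails if it takes over 51 s, if anything falls off the work surface, if the arm or the gripper's body presses on something with over 40 N, if the wrist force passes 120 N, or if a joint passes its speed limit or range.

## Robot

A 6-joint arm with a two-finger parallel gripper is mounted at the origin on a cart in front of the work surface, level with it; the furniture and walls round the work are solid. World frame = base frame: x ahead of the robot, y to its left, z up, the work surface at z = 0. Lengths are in m, angles in degrees, forces in N, time in s.
With the tool pointing down it reaches from about 0.35 to 0.875 m from the base axis. Payload 4.2 kg.
Tool frame: the origin (TCP) lies midway between the tips of the shut fingers; the grasp point (between the pads) lies 19 mm behind it; z points along the fingers, y is the line along which they close (so a half turn about z gives the same grasp; the last joint's range is limited). The gripper opens to 87 mm and grips with 3 to 60 N. Pads are 19 mm wide; open, the fingers measure 117 mm over their backs; the gripper's body (75 mm by 190 mm) begins 51 mm behind the grasp point.
Start: joints at [90.275, 22.042, 0.453, 0, -68.411, -14.817], TCP at [0.157, 0.605, 0.223] pointing down, gripper open.
Joint ranges: [-179.83, 179.83], [-69.29, 118.12], [-61.27, 80.66], [-181.25, 117.63], [-171.15, -9.14], [-177.46, 177.46]. Speed limits (degrees/s): [159.86, 159.86, 180, 180, 180, 180].

## Interface

Orientations are given as a 3x3 rotation matrix whose columns are the frame's x, y, z axes.
In Python, from station import * gives the robot as it stands. The module is installed in compiled form; this text tells all that it offers.
- The arm moves only by the tool servo_tool, never from a script. Its argument "deltas" is a list of rows, each an object of numbers: "tx", "ty", "tz": the shift along the tool's x, y, z in mm; "ax", "ay", "az": the turn, a rotation vector about the tool's x, y, z in rad; "claw": the finger opening in mm, from 0 to 87. In form: [{"tx": .., "ty": .., "tz": .., "ax": .., "ay": .., "az": .., "claw": ..}, ...]. A call has 1 to 12 rows; each row is the pose to reach, as a shift and turn from the pose commanded when the call began, along the tool's axes at that moment; what a row does not reach only later rows make up. A row lasts 1/12 s, in which the tool goes at most 41.7 mm and 7.16 degrees, less where a joint would pass 70% of its speed; a pose out of reach is approached as far as the arm can. A call with a gripper value outside its range is refused whole. The fingers move at their own pace and stop on an object; the grip force is fixed at half the most. Time passes only in rows, so rows that repeat a pose let the fingers close. It gives the time, the measured TCP pose, the force, the opening and the grip force at its end, in the units of the state.
- sense(): the state, without advancing time (a new reading comes with each control period).
- capture(name): name is "scene" or "top" or "wrist"; returns the picture (420x560x3 uint8, blue, green, red); there is no depth.
- calibration(name): a dict with "fx", "fy", "cx", "cy" (pixels), "cam_to_world" (4x4, takes a point from camera to world coordinates); the wrist camera has in their place "hand_eye" (4x4, takes a point from camera to tool coordinates, whose origin is the TCP and whose axes are the flange's). Camera axes: x right, y down, z forward; pixel columns grow to the right and rows downward; lengths in m; the calibration is good to about 2 mm. A picture is of the moment at which its call begins: read the wrist's pose just before it. calibration takes no time and is no camera call.
- finish_job(): hands the job in; it is judged then, once.
Trained networks look in the newest picture that a camera, given by its name, has taken for a name from the list of things; names that differ only in an ending like _2 or _b are one class to them, and where a whole thing is asked for, a point or a joint stands for the part that bears it (a point fixed in the world has none). Each returns a list of dicts, best first, with "confidence" (0 to 1); they miss things now and then, are a little off and sometimes report something else, mostly with a low value. They report only what shows in the picture. A call takes as long as a camera call. They do not tell look-alikes from the thing itself.
- recognise(label, camera): "xyz" ([x, y, z] in m, in the coordinates of the camera as it stood for that picture, good to about 4 mm: the middle of the surface that is visible of it).
- trace(label, camera): "mask" (420x560 bool, what is visible of it).
The state is a dict: "time_s": time; "joints": joint angles; "joint_velocities": joint speeds; "effort": joint torques, N m; "tcp_pos": TCP position; "ee_rot": TCP orientation; "wrist_force": force on the tool from outside, world axes, zero at the start; "moment": the same for the moment, N m; "gripper_width": opening from 0.0 (shut) to 1.0 (fully open); "gripper_force": force on a finger pad.
Only numpy, scipy, OpenCV 4.12 (cv2) and the standard library are available. Lean on these libraries where they do the work, as an engineer would, in place of code of your own. Each camera call takes 0.05 s, during which the arm holds its last target. There are 200 camera calls.

## Working session

There is one attempt and no reset: what is moved stays moved. The work goes in short steps, Python scripts to look and compute and a tool call to move; the robot and the scene stay as the last step left them, time stands still between calls to the robot, and variables do not carry over. Pictures are saved under pics/ and viewed, at most 10 in all, crops included, and the job is handed in when it is done.

Besides the shell and the picture viewer there is one more tool, called after ">>>" as name(argument=value, ...) on one line, values as JSON. servo_tool: Moves the arm, as the interface text tells. Its arguments: {"type":"object","properties":{"deltas":{"type":"array","items":{"type":"object","properties":{"tx":{"type":"number"},"ty":{"type":"number"},"tz":{"type":"number"},"ax":{"type":"number"},"ay":{"type":"number"},"az":{"type":"number"},"claw":{"type":"number"}}}}},"required":["deltas"]}

```bash
mkdir -p pics
python3 - <<'E'
from station import *
import cv2,numpy as np
s=sense();print(s['time_s'],s['tcp_pos'],np.round(s['ee_rot'],3),s['wrist_force'])
for c in ['scene','top']:
    im=capture(c);cv2.imwrite(f'pics/{c}0.png',im)
    K=calibration(c);T=np.array(K['cam_to_world'])
    print(c,K['fx'],K['cx'],K['cy'],np.round(T,3).tolist())
    for l in ['carton','end_stop','jig','shaker_tin_2','spice_jar_1','ring_cutter','grey_carton','pink_sprinkles']:
        for r in recognise(l,c)[:3]:
            print(l,round(r['confidence'],2),np.round((T@np.r_[r['xyz'],1])[:3],3))
E
```

```text
0.0 [0.1567537  0.60438885 0.22144406] [[ 0.968 -0.251 -0.   ]
 [-0.251 -0.968 -0.002]
 [ 0.     0.002 -1.   ]] [ 0.67603962 -0.53133136 -0.16676168]
scene 541.0784245549563 282.5991013474575 215.17534855378966 [[0.777, -0.454, 0.435, 0.029], [-0.629, -0.554, 0.545, -0.431], [-0.007, -0.698, -0.716, 0.944], [0.0, 0.0, 0.0, 1.0]]
carton 0.88 [ 0.347 -0.064  0.094]
carton 0.74 [0.402 0.025 0.115]
carton 0.62 [ 0.524 -0.009  0.096]
end_stop 0.85 [0.531 0.259 0.039]
end_stop 0.7 [0.527 0.124 0.003]
jig 0.57 [0.53  0.123 0.   ]
shaker_tin_2 0.61 [0.549 0.471 0.059]
spice_jar_1 0.59 [0.707 0.185 0.068]
ring_cutter 0.64 [0.528 0.124 0.005]
ring_cutter 0.58 [0.727 0.278 0.022]
grey_carton 0.71 [0.706 0.354 0.07 ]
pink_sprinkles 0.7 [0.638 0.443 0.065]
pink_sprinkles 0.29 [0.529 0.121 0.003]
top 395.793048431579 283.5399064561691 212.05416532163554 [[-0.014, -0.994, 0.106, 0.451], [-1.0, 0.012, -0.013, 0.237], [0.011, -0.106, -0.994, 1.011], [0.0, 0.0, 0.0, 1.0]]
carton 0.94 [0.409 0.043 0.121]
carton 0.65 [0.538 0.013 0.123]
carton 0.57 [ 0.352 -0.037  0.122]
end_stop 0.78 [0.534 0.267 0.044]
jig 0.62 [0.532 0.136 0.008]
shaker_tin_2 0.8 [0.557 0.482 0.072]
spice_jar_1 0.64 [0.71  0.197 0.096]
ring_cutter 0.61 [0.742 0.278 0.024]
grey_carton 0.85 [0.706 0.369 0.111]
pink_sprinkles 0.87 [0.644 0.452 0.091]
```

View pics/scene0.png

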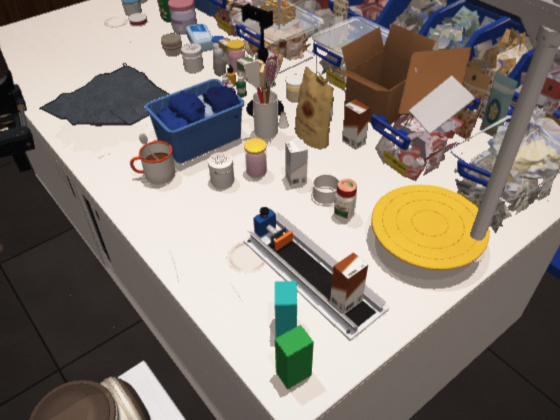

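View pics/top0.png

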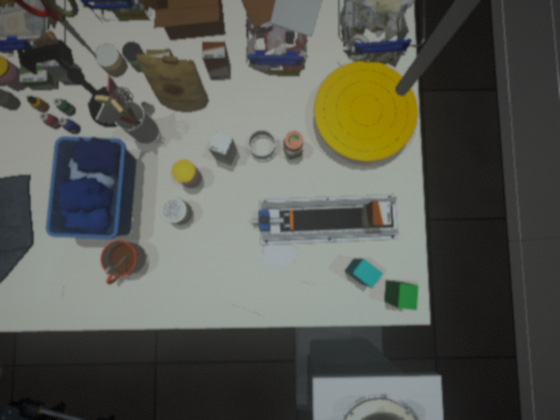

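The scene shows the jig with its blue post at (265,225) and orange pad at (283,240). The brown carton is at (349,285), and the teal and green look-alikes are at (287,310) and (294,358). In the top view the lane runs from the post at (268,219) to the carton at (380,214), which is world +y toward the stop.

Run:
```python
from station import *
import cv2,numpy as np
print(np.round(calibration('wrist')['hand_eye'],3).tolist(),calibration('wrist')['fx'])
a=cv2.imread('pics/top0.png')[185:300,240:440]
cv2.imwrite('pics/topc.png',cv2.resize(a,None,fx=4,fy=4,interpolation=cv2.INTER_CUBIC))
```

```text
[[-0.0, -0.96, -0.279, 0.076], [1.0, 0.0, -0.001, 0.001], [0.001, -0.279, 0.96, -0.162], [0.0, 0.0, 0.0, 1.0]] 365.7381105273734
```

>>> servo_tool(deltas=[{"tx":41,"ty":0,"tz":-40,"claw":0},{"tx":80,"ty":40,"tz":-80,"az":-0.1,"claw":0},{"tx":110,"ty":72,"tz":-80,"az":-0.2,"claw":0},{"tx":138,"ty":102,"tz":-80,"az":-0.253,"claw":0},{"tx":166,"ty":132,"tz":-80,"az":-0.253,"claw":0},{"tx":194,"ty":162,"tz":-80,"az":-0.253,"claw":0},{"tx":222,"ty":192,"tz":-80,"az":-0.253,"claw":0},{"tx":250,"ty":222,"tz":-80,"az":-0.253,"claw":0},{"tx":278,"ty":252,"tz":-80,"az":-0.253,"claw":0},{"tx":306,"ty":282,"tz":-80,"az":-0.253,"claw":0},{"tx":334,"ty":312,"tz":-80,"az":-0.253,"claw":0},{"tx":362,"ty":342,"tz":-80,"az":-0.253,"claw":0}])

```text
schema error: expected keys tx, ty, tz, ax, ay, az, claw
```

View pics/topc.png

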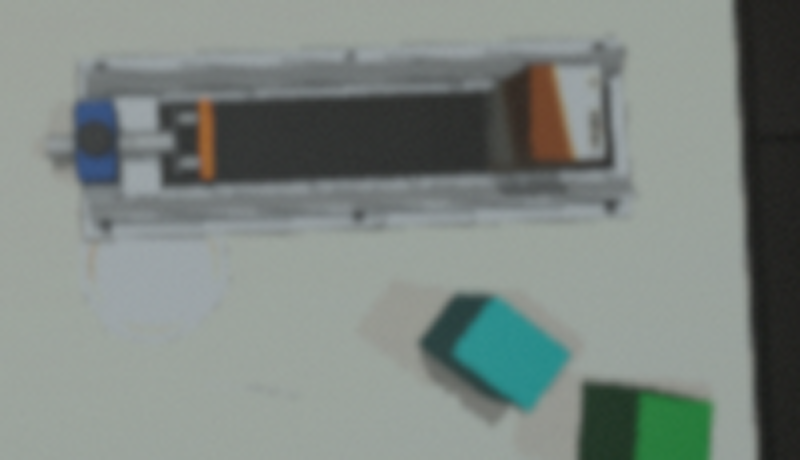

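The crop shows the jig's outer corners at about (80,65), (92,238), (630,213) and (622,45). The pad is at (206,139) and the carton's top is centred near (570,113).

```bash
cat > h.py <<'E'
from station import *
import cv2,numpy as np
def ray(c,u,v,z,T=None):
    K=calibration(c); T=np.array(K['cam_to_world']) if T is None else T
    d=T[:3,:3]@np.array([(u-K['cx'])/K['fx'],(v-K['cy'])/K['fy'],1]); o=T[:3,3]
    return (o+d*(z-o[2])/d[2])
def wristT():
    s=sense();T=np.eye(4);T[:3,:3]=s['ee_rot'];T[:3,3]=s['tcp_pos'];return T@np.array(calibration('wrist')['hand_eye'])
E
python3 - <<'E'
from h import *
for n,u,v,z in [('LT',80,65,0.004),('LB',92,238,0.004),('RB',630,213,0.004),('RT',622,45,0.004),('pad',206,139,.04),('top1',530,65,.128),('top2',603,65,.128),('top3',612,162,.128),('top4',536,160,.128)]:
    print(n,np.round(ray('top',240+(u+.5)/4-.5,185+(v+.5)/4-.5,z),4))
E
```

```text
LT [0.5876 0.2849 0.004 ]
LB [0.4769 0.2781 0.004 ]
RB [ 0.4882 -0.0646  0.004 ]
RT [ 0.5963 -0.0642  0.004 ]
pad [0.5358 0.206  0.04  ]
top1 [0.5677 0.0254 0.128 ]
top2 [ 0.5672 -0.0158  0.128 ]
top3 [ 0.5123 -0.0186  0.128 ]
top4 [0.514  0.0241 0.128 ]
```

>>> servo_tool(deltas=[{"tx":41,"ty":0,"tz":-40,"ax":0,"ay":0,"az":0,"claw":0},{"tx":80,"ty":40,"tz":-80,"ax":0,"ay":0,"az":-0.1,"claw":0},{"tx":110,"ty":72,"tz":-80,"ax":0,"ay":0,"az":-0.2,"claw":0},{"tx":138,"ty":102,"tz":-80,"ax":0,"ay":0,"az":-0.253,"claw":0},{"tx":166,"ty":132,"tz":-80,"ax":0,"ay":0,"az":-0.253,"claw":0},{"tx":194,"ty":162,"tz":-80,"ax":0,"ay":0,"az":-0.253,"claw":0},{"tx":222,"ty":192,"tz":-80,"ax":0,"ay":0,"az":-0.253,"claw":0},{"tx":250,"ty":222,"tz":-80,"ax":0,"ay":0,"az":-0.253,"claw":0},{"tx":278,"ty":252,"tz":-80,"ax":0,"ay":0,"az":-0.253,"claw":0},{"tx":306,"ty":282,"tz":-80,"ax":0,"ay":0,"az":-0.253,"claw":0},{"tx":334,"ty":312,"tz":-80,"ax":0,"ay":0,"az":-0.253,"claw":0},{"tx":362,"ty":342,"tz":-80,"ax":0,"ay":0,"az":-0.253,"claw":0}])

```text
time_s: 1.9
tcp_pos: [0.4073, 0.208, 0.3031]
ee_rot: [[1.0, -0.0, 0.001], [-0.0, -1.0, 0.001], [0.001, -0.001, -1.0]]
wrist_force: [0.3, 0.8, 0.1]
gripper_width: 0.174
gripper_force: 0.0
```

>>> servo_tool(deltas=[{"tx":18,"ty":36,"tz":0,"ax":0,"ay":0,"az":-0.029,"claw":0},{"tx":36,"ty":72,"tz":0,"ax":0,"ay":0,"az":-0.029,"claw":0},{"tx":54,"ty":108,"tz":0,"ax":0,"ay":0,"az":-0.029,"claw":0},{"tx":72,"ty":144,"tz":0,"ax":0,"ay":0,"az":-0.029,"claw":0},{"tx":90,"ty":180,"tz":0,"ax":0,"ay":0,"az":-0.029,"claw":0},{"tx":108,"ty":216,"tz":0,"ax":0,"ay":0,"az":-0.029,"claw":0},{"tx":122,"ty":250,"tz":0,"ax":0,"ay":0,"az":-0.029,"claw":0},{"tx":134,"ty":283,"tz":0,"ax":0,"ay":0,"az":-0.029,"claw":0},{"tx":134,"ty":283,"tz":0,"ax":0,"ay":0,"az":-0.029,"claw":0},{"tx":134,"ty":283,"tz":0,"ax":0,"ay":0,"az":-0.029,"claw":0}])

```text
time_s: 2.73
tcp_pos: [0.5408, -0.075, 0.3019]
ee_rot: [[1.0, 0.025, -0.001], [0.025, -1.0, -0.0], [-0.001, 0.0, -1.0]]
wrist_force: [-0.2, -0.2, -0.8]
gripper_width: 0.007
gripper_force: 0.0
```

Run:
```python
from h import *
s=sense();print(s['tcp_pos'],s['time_s'],s['wrist_force'])
T=wristT();im=capture('wrist');cv2.imwrite('pics/w1.png',im)
for l in ['carton','carton_top','end_stop']:
    for r in recognise(l,'wrist')[:2]: print(l,r['confidence'],np.round((T@np.r_[r['xyz'],1])[:3],3))
np.save('T1.npy',T)
```

```text
[ 0.54080174 -0.07495995  0.30192708] 2.7333 [-0.21965757 -0.22576406 -0.75202343]
carton 0.82 [0.435 0.037 0.025]
carton 0.5 [0.536 0.225 0.035]
carton_top 0.85 [0.433 0.036 0.025]
carton_top 0.67 [ 0.552 -0.002  0.128]
end_stop 0.87 [0.536 0.222 0.035]
```

View pics/w1.png

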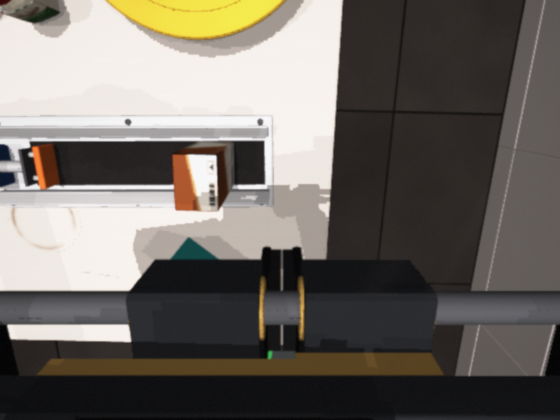

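The wrist view shows the jig level with the tool axes, spanning rows 116 to 207 with its open end at column 272. The carton's top is at about (174–218, 151–210), the pad at (45,166), and the fingers are shut.

Run:
```python
from h import *
T=np.load('T1.npy')
for n,u,v,z in [('openT',272,116,.006),('openB',272,207,.006),('topTL',175,151,.128),('topBL',174,210,.128),('topBR',219,210,.128),('padface',57,165,.03),('laneT',120,138,.01),('laneB',120,186,.01),('railT',10,116,.006),('railB',10,206,.006)]:
    print(n,np.round(ray('wrist',u,v,z,T),4))
```

```text
openT [ 0.6015 -0.0623  0.006 ]
openB [ 0.4867 -0.0643  0.006 ]
topTL [0.5725 0.0227 0.128 ]
topBL [0.5162 0.0268 0.128 ]
topBR [ 0.5173 -0.0162  0.128 ]
padface [0.5393 0.1926 0.03  ]
laneT [0.571  0.1229 0.01  ]
laneB [0.5108 0.1289 0.01  ]
railT [0.5937 0.2556 0.006 ]
railB [0.4796 0.2764 0.006 ]
```

>>> servo_tool(deltas=[{"tx":1,"ty":0,"tz":41,"ax":0,"ay":0,"az":0,"claw":0},{"tx":1,"ty":0,"tz":82,"ax":0,"ay":0,"az":0,"claw":0},{"tx":1,"ty":0,"tz":123,"ax":0,"ay":0,"az":0,"claw":0},{"tx":1,"ty":-8,"tz":160,"ax":0,"ay":0,"az":0,"claw":0},{"tx":1,"ty":-16,"tz":195,"ax":0,"ay":0,"az":0,"claw":0},{"tx":1,"ty":-22,"tz":197,"ax":0,"ay":0,"az":0,"claw":0},{"tx":1,"ty":-26,"tz":197,"ax":0,"ay":0,"az":0,"claw":0},{"tx":1,"ty":-30,"tz":197,"ax":0,"ay":0,"az":0,"claw":0},{"tx":1,"ty":-34,"tz":197,"ax":0,"ay":0,"az":0,"claw":0},{"tx":1,"ty":-38,"tz":197,"ax":0,"ay":0,"az":0,"claw":0},{"tx":1,"ty":-42,"tz":197,"ax":0,"ay":0,"az":0,"claw":0},{"tx":1,"ty":-46,"tz":197,"ax":0,"ay":0,"az":0,"claw":0}])

```text
time_s: 3.93
tcp_pos: [0.5409, -0.0268, 0.1068]
ee_rot: [[1.0, 0.028, 0.002], [0.028, -1.0, 0.001], [0.002, -0.0, -1.0]]
wrist_force: [0.5, -1.2, -0.1]
gripper_width: 0.006
gripper_force: 0.0
```

>>> servo_tool(deltas=[{"tx":0,"ty":-4,"tz":0,"ax":0,"ay":0,"az":0,"claw":0},{"tx":0,"ty":-8,"tz":0,"ax":0,"ay":0,"az":0,"claw":0},{"tx":0,"ty":-12,"tz":0,"ax":0,"ay":0,"az":0,"claw":0},{"tx":0,"ty":-16,"tz":0,"ax":0,"ay":0,"az":0,"claw":0},{"tx":0,"ty":-20,"tz":0,"ax":0,"ay":0,"az":0,"claw":0},{"tx":0,"ty":-24,"tz":0,"ax":0,"ay":0,"az":0,"claw":0}])

```text
time_s: 4.43
tcp_pos: [0.5396, -0.0028, 0.1054]
ee_rot: [[1.0, 0.028, -0.0], [0.028, -1.0, -0.0], [-0.0, 0.0, -1.0]]
wrist_force: [-0.2, 0.2, -0.7]
gripper_width: 0.004
gripper_force: 0.1
```

Run:
```python
from h import *
a=capture('top')[185:300,240:440]; b=capture('scene')[200:350,230:430]
f=lambda i:cv2.resize(i,(600,int(600*i.shape[0]/i.shape[1])))[:300]
cv2.imwrite('pics/t2.png',np.vstack([f(a),f(b)]))
```

```text
(no output)
```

View pics/t2.png

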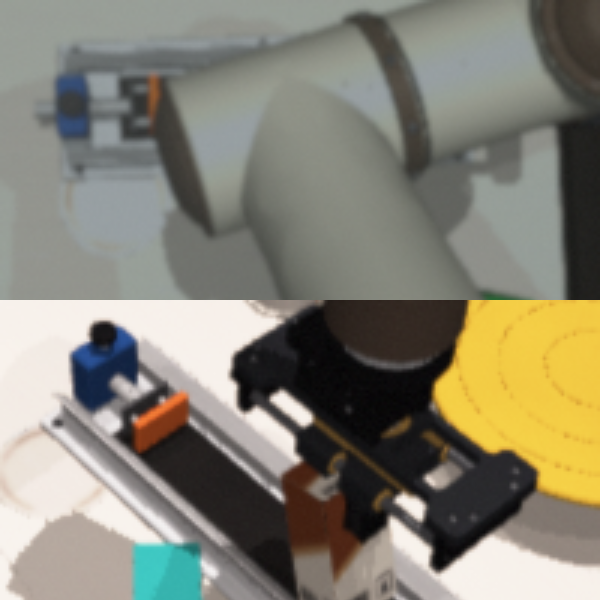

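The lower half shows the carton leaning toward the pad, with the fingers behind its upper end around (345,480). The tipping is going as planned.

>>> servo_tool(deltas=[{"tx":0,"ty":-3,"tz":0,"ax":0,"ay":0,"az":0,"claw":0},{"tx":0,"ty":-6,"tz":0,"ax":0,"ay":0,"az":0,"claw":0},{"tx":0,"ty":-9,"tz":0,"ax":0,"ay":0,"az":0,"claw":0},{"tx":0,"ty":-12,"tz":0,"ax":0,"ay":0,"az":0,"claw":0},{"tx":0,"ty":-15,"tz":0,"ax":0,"ay":0,"az":0,"claw":0},{"tx":0,"ty":-18,"tz":0,"ax":0,"ay":0,"az":0,"claw":0},{"tx":0,"ty":-20,"tz":0,"ax":0,"ay":0,"az":0,"claw":0},{"tx":0,"ty":-20,"tz":0,"ax":0,"ay":0,"az":0,"claw":0},{"tx":0,"ty":-20,"tz":0,"ax":0,"ay":0,"az":0,"claw":0},{"tx":0,"ty":-20,"tz":0,"ax":0,"ay":0,"az":0,"claw":0}])

```text
time_s: 5.37
tcp_pos: [0.539, 0.0168, 0.1056]
ee_rot: [[1.0, 0.028, -0.0], [0.028, -1.0, -0.0], [-0.0, 0.0, -1.0]]
wrist_force: [-0.1, 0.6, 0.5]
gripper_width: 0.007
gripper_force: 0.0
```

Run:
```python
from h import *
b=capture('scene')[200:350,230:430]
T=wristT();np.save('T2.npy',T);a=capture('wrist')
cv2.imwrite('pics/t3.png',np.vstack([cv2.resize(b,(400,300)),cv2.resize(a,(400,300))]))
cv2.imwrite('pics/w3.png',a)
```

```text
(no output)
```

View pics/t3.png

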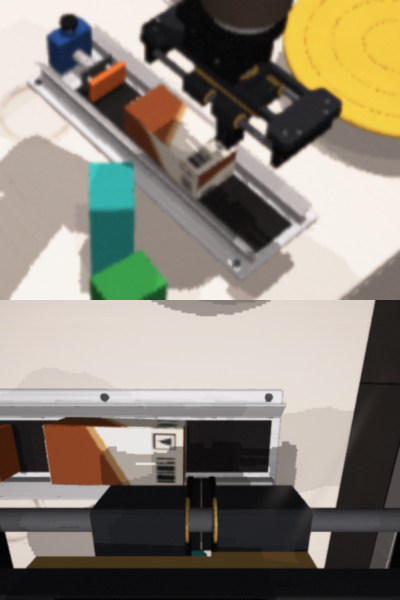

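The carton lies in the lane with its top end toward the pad. In the wrist half its foot edge is at about (186,425–485) and its top end at (45,455), square to the rails.

Run:
```python
from h import *
T=np.load('T2.npy')
for n,u,v,z in [('footT',186,425,.05),('footB',183,485,.05),('topT',45,425,.05),('topB',45,485,.05),('pad',15,452,.04)]:
    print(n,np.round(ray('wrist',u*1.4,(v-300)*1.4,z,T),4))
```

```text
footT [0.5734 0.0299 0.05  ]
footB [0.5185 0.0319 0.05  ]
topT [0.5701 0.1488 0.05  ]
topB [0.515  0.1564 0.05  ]
pad [0.5422 0.1855 0.04  ]
```

>>> servo_tool(deltas=[{"tx":1,"ty":25,"tz":0,"ax":0,"ay":0,"az":0,"claw":0},{"tx":2.5,"ty":50,"tz":0,"ax":0,"ay":0,"az":0,"claw":0},{"tx":2.5,"ty":50,"tz":30,"ax":0,"ay":0,"az":0,"claw":0},{"tx":2.5,"ty":50,"tz":60,"ax":0,"ay":0,"az":0,"claw":0},{"tx":2.5,"ty":50,"tz":83,"ax":0,"ay":0,"az":0,"claw":0},{"tx":2.5,"ty":42,"tz":83,"ax":0,"ay":0,"az":0,"claw":0},{"tx":2.5,"ty":34,"tz":83,"ax":0,"ay":0,"az":0,"claw":0},{"tx":2.5,"ty":26,"tz":83,"ax":0,"ay":0,"az":0,"claw":0},{"tx":2.5,"ty":18,"tz":83,"ax":0,"ay":0,"az":0,"claw":0},{"tx":2.5,"ty":12,"tz":83,"ax":0,"ay":0,"az":0,"claw":0},{"tx":2.5,"ty":8,"tz":83,"ax":0,"ay":0,"az":0,"claw":0},{"tx":2.5,"ty":8,"tz":83,"ax":0,"ay":0,"az":0,"claw":0}])

```text
time_s: 6.47
tcp_pos: [0.5424, 0.0102, 0.0235]
ee_rot: [[1.0, 0.03, 0.002], [0.03, -1.0, 0.001], [0.002, -0.001, -1.0]]
wrist_force: [-0.1, 0.3, 0.5]
gripper_width: 0.001
gripper_force: 0.0
```

>>> servo_tool(deltas=[{"tx":0,"ty":-3,"tz":0,"ax":0,"ay":0,"az":0,"claw":0},{"tx":0,"ty":-5,"tz":0,"ax":0,"ay":0,"az":0,"claw":0},{"tx":0,"ty":-7,"tz":0,"ax":0,"ay":0,"az":0,"claw":0},{"tx":0,"ty":-9,"tz":0,"ax":0,"ay":0,"az":0,"claw":0},{"tx":0,"ty":-11,"tz":0,"ax":0,"ay":0,"az":0,"claw":0},{"tx":0,"ty":-13,"tz":0,"ax":0,"ay":0,"az":0,"claw":0},{"tx":0,"ty":-15,"tz":0,"ax":0,"ay":0,"az":0,"claw":0},{"tx":0,"ty":-18,"tz":0,"ax":0,"ay":0,"az":0,"claw":0},{"tx":0,"ty":-21,"tz":0,"ax":0,"ay":0,"az":0,"claw":0},{"tx":0,"ty":-24,"tz":0,"ax":0,"ay":0,"az":0,"claw":0}])

```text
time_s: 7.3
tcp_pos: [0.541, 0.033, 0.0225]
ee_rot: [[1.0, 0.028, -0.0], [0.028, -1.0, -0.0], [-0.0, 0.0, -1.0]]
wrist_force: [-0.1, -1.1, -0.6]
gripper_width: 0.004
gripper_force: 0.6
```

Run:
```python
from h import *
b=capture('scene')[200:350,230:430]
T=wristT();np.save('T2.npy',T);a=capture('wrist')
cv2.imwrite('pics/t4.png',np.vstack([cv2.resize(b,(400,300)),cv2.resize(a,(400,300))]))
print(sense()['wrist_force'],sense()['tcp_pos'])
```

```text
[0.22799699 0.77932981 0.43944367] [0.5411672  0.03339363 0.02252708]
```

View pics/t4.png

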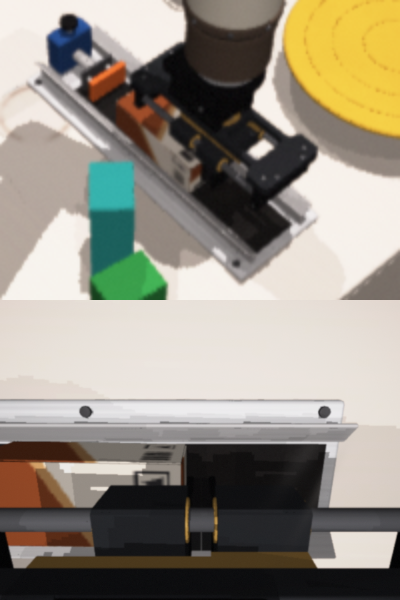

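The fingers are behind the carton's foot in the lane. About 30–40 mm remains between the carton's top end and the orange pad.

>>> servo_tool(deltas=[{"tx":0,"ty":-3,"tz":0,"ax":0,"ay":0,"az":0,"claw":0},{"tx":0,"ty":-6,"tz":0,"ax":0,"ay":0,"az":0,"claw":0},{"tx":0,"ty":-8,"tz":0,"ax":0,"ay":0,"az":0,"claw":0},{"tx":0,"ty":-10,"tz":0,"ax":0,"ay":0,"az":0,"claw":0},{"tx":0,"ty":-12,"tz":0,"ax":0,"ay":0,"az":0,"claw":0},{"tx":0,"ty":-14,"tz":0,"ax":0,"ay":0,"az":0,"claw":0},{"tx":0,"ty":-16,"tz":0,"ax":0,"ay":0,"az":0,"claw":0},{"tx":0,"ty":-18,"tz":0,"ax":0,"ay":0,"az":0,"claw":0},{"tx":0,"ty":-20,"tz":0,"ax":0,"ay":0,"az":0,"claw":0}])

```text
time_s: 8.15
tcp_pos: [0.5406, 0.053, 0.0225]
ee_rot: [[1.0, 0.028, -0.0], [0.028, -1.0, -0.0], [-0.0, 0.0, -1.0]]
wrist_force: [-0.1, -1.1, 0.2]
gripper_width: 0.004
gripper_force: 0.6
```

>>> servo_tool(deltas=[{"tx":0,"ty":-1,"tz":0,"ax":0,"ay":0,"az":0,"claw":0},{"tx":0,"ty":-2,"tz":0,"ax":0,"ay":0,"az":0,"claw":0},{"tx":0,"ty":-3,"tz":0,"ax":0,"ay":0,"az":0,"claw":0},{"tx":0,"ty":-4,"tz":0,"ax":0,"ay":0,"az":0,"claw":0}])

```text
time_s: 8.48
tcp_pos: [0.5404, 0.0569, 0.0225]
ee_rot: [[1.0, 0.028, -0.0], [0.028, -1.0, -0.0], [-0.0, 0.0, -1.0]]
wrist_force: [0.3, -0.2, -0.5]
gripper_width: 0.001
gripper_force: 0.6
```

>>> servo_tool(deltas=[{"tx":0,"ty":-1,"tz":0,"ax":0,"ay":0,"az":0,"claw":0},{"tx":0,"ty":-2,"tz":0,"ax":0,"ay":0,"az":0,"claw":0},{"tx":0,"ty":-3,"tz":0,"ax":0,"ay":0,"az":0,"claw":0},{"tx":0,"ty":-4,"tz":0,"ax":0,"ay":0,"az":0,"claw":0}])

```text
time_s: 8.82
tcp_pos: [0.5403, 0.0609, 0.0225]
ee_rot: [[1.0, 0.028, -0.0], [0.028, -1.0, 0.0], [-0.0, -0.0, -1.0]]
wrist_force: [0.3, -2.5, -0.6]
gripper_width: 0.004
gripper_force: 0.6
```

>>> servo_tool(deltas=[{"tx":0,"ty":-1,"tz":0,"ax":0,"ay":0,"az":0,"claw":0},{"tx":0,"ty":-2,"tz":0,"ax":0,"ay":0,"az":0,"claw":0},{"tx":0,"ty":-3,"tz":0,"ax":0,"ay":0,"az":0,"claw":0}])

```text
time_s: 9.07
tcp_pos: [0.5402, 0.0639, 0.0225]
ee_rot: [[1.0, 0.028, -0.0], [0.028, -1.0, -0.0], [-0.0, 0.0, -1.0]]
wrist_force: [0.2, -1.5, -0.4]
gripper_width: 0.004
gripper_force: 0.6
```

>>> servo_tool(deltas=[{"tx":0,"ty":-1,"tz":0,"ax":0,"ay":0,"az":0,"claw":0},{"tx":0,"ty":-2,"tz":0,"ax":0,"ay":0,"az":0,"claw":0}])

```text
time_s: 9.23
tcp_pos: [0.5402, 0.0659, 0.0225]
ee_rot: [[1.0, 0.028, -0.0], [0.028, -1.0, -0.0], [-0.0, 0.0, -1.0]]
wrist_force: [0.7, -1.3, -1.0]
gripper_width: 0.005
gripper_force: 0.6
```

>>> servo_tool(deltas=[{"tx":0,"ty":-1,"tz":0,"ax":0,"ay":0,"az":0,"claw":0},{"tx":0,"ty":-2,"tz":0,"ax":0,"ay":0,"az":0,"claw":0},{"tx":0,"ty":-3,"tz":0,"ax":0,"ay":0,"az":0,"claw":0}])

```text
time_s: 9.48
tcp_pos: [0.5401, 0.0689, 0.0225]
ee_rot: [[1.0, 0.028, -0.0], [0.028, -1.0, -0.0], [-0.0, 0.0, -1.0]]
wrist_force: [0.0, -2.9, -0.7]
gripper_width: 0.004
gripper_force: 0.6
```

Run:
```python
from h import *
b=capture('scene')[210:330,230:390]
print(sense()['wrist_force'],sense()['time_s'])
cv2.imwrite('pics/t5.png',cv2.resize(b,(640,480),interpolation=cv2.INTER_CUBIC))
```

```text
[ 0.03888171 -0.33593143 -0.41578274] 9.5333
```

View pics/t5.png

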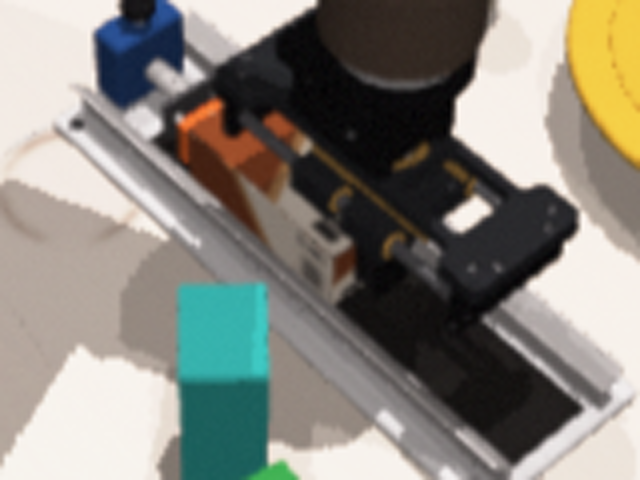

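The carton's top end at about (225,130) looks right at the orange pad at (200,130). I'll feel forward in small steps.

>>> servo_tool(deltas=[{"tx":0,"ty":-1,"tz":0,"ax":0,"ay":0,"az":0,"claw":0},{"tx":0,"ty":-2,"tz":0,"ax":0,"ay":0,"az":0,"claw":0}])

```text
time_s: 9.7
tcp_pos: [0.54, 0.0709, 0.0225]
ee_rot: [[1.0, 0.028, -0.0], [0.028, -1.0, -0.0], [-0.0, 0.0, -1.0]]
wrist_force: [0.6, -1.2, 0.2]
gripper_width: 0.009
gripper_force: 0.6
```

>>> servo_tool(deltas=[{"tx":0,"ty":-1,"tz":0,"ax":0,"ay":0,"az":0,"claw":0},{"tx":0,"ty":-2,"tz":0,"ax":0,"ay":0,"az":0,"claw":0}])

```text
time_s: 9.87
tcp_pos: [0.54, 0.0728, 0.0226]
ee_rot: [[1.0, 0.028, -0.0], [0.028, -1.0, -0.0], [-0.0, 0.0, -1.0]]
wrist_force: [0.1, -2.4, -0.9]
gripper_width: 0.003
gripper_force: 1.1
```

>>> servo_tool(deltas=[{"tx":0,"ty":-1,"tz":0,"ax":0,"ay":0,"az":0,"claw":0},{"tx":0,"ty":-2,"tz":0,"ax":0,"ay":0,"az":0,"claw":0}])

```text
time_s: 10.03
tcp_pos: [0.5399, 0.0745, 0.0225]
ee_rot: [[1.0, 0.028, -0.0], [0.028, -1.0, -0.001], [-0.0, 0.001, -1.0]]
wrist_force: [0.5, -5.0, -0.1]
gripper_width: 0.003
gripper_force: 2.0
```

>>> servo_tool(deltas=[{"tx":0,"ty":-1,"tz":0,"ax":0,"ay":0,"az":0,"claw":0},{"tx":0,"ty":-2,"tz":0,"ax":0,"ay":0,"az":0,"claw":0},{"tx":0,"ty":-2,"tz":0,"ax":0,"ay":0,"az":0,"claw":0}])

```text
time_s: 10.28
tcp_pos: [0.5398, 0.0764, 0.0226]
ee_rot: [[1.0, 0.028, -0.0], [0.028, -1.0, -0.001], [-0.0, 0.001, -1.0]]
wrist_force: [1.6, -4.7, -0.8]
gripper_width: 0.006
gripper_force: 2.3
```

>>> servo_tool(deltas=[{"tx":0,"ty":-1,"tz":0,"ax":0,"ay":0,"az":0,"claw":0},{"tx":0,"ty":-2,"tz":0,"ax":0,"ay":0,"az":0,"claw":0},{"tx":0,"ty":-2,"tz":0,"ax":0,"ay":0,"az":0,"claw":0}])

```text
time_s: 10.53
tcp_pos: [0.5397, 0.078, 0.0226]
ee_rot: [[1.0, 0.028, -0.001], [0.028, -1.0, -0.001], [-0.001, 0.001, -1.0]]
wrist_force: [1.6, -6.9, -0.0]
gripper_width: 0.003
gripper_force: 3.2
```

>>> servo_tool(deltas=[{"tx":0,"ty":-1,"tz":0,"ax":0,"ay":0,"az":0,"claw":0},{"tx":0,"ty":-2,"tz":0,"ax":0,"ay":0,"az":0,"claw":0},{"tx":0,"ty":-2,"tz":0,"ax":0,"ay":0,"az":0,"claw":0}])

```text
time_s: 10.78
tcp_pos: [0.5395, 0.0795, 0.0226]
ee_rot: [[1.0, 0.028, -0.001], [0.028, -1.0, -0.002], [-0.001, 0.002, -1.0]]
wrist_force: [1.5, -9.2, 0.8]
gripper_width: 0.007
gripper_force: 4.2
```

>>> servo_tool(deltas=[{"tx":0,"ty":-0.5,"tz":0,"ax":0,"ay":0,"az":0,"claw":0},{"tx":0,"ty":-0.5,"tz":0,"ax":0,"ay":0,"az":0,"claw":0}])

```text
time_s: 10.95
tcp_pos: [0.5394, 0.0798, 0.0226]
ee_rot: [[1.0, 0.028, -0.001], [0.028, -1.0, -0.002], [-0.001, 0.002, -1.0]]
wrist_force: [2.0, -9.5, 0.1]
gripper_width: 0.005
gripper_force: 4.4
```

>>> servo_tool(deltas=[{"tx":0,"ty":-0.3,"tz":0,"ax":0,"ay":0,"az":0,"claw":0},{"tx":0,"ty":-0.3,"tz":0,"ax":0,"ay":0,"az":0,"claw":0},{"tx":0,"ty":-0.3,"tz":0,"ax":0,"ay":0,"az":0,"claw":0},{"tx":0,"ty":-0.3,"tz":0,"ax":0,"ay":0,"az":0,"claw":0},{"tx":0,"ty":-0.3,"tz":0,"ax":0,"ay":0,"az":0,"claw":0},{"tx":0,"ty":-0.3,"tz":0,"ax":0,"ay":0,"az":0,"claw":0},{"tx":0,"ty":-0.3,"tz":0,"ax":0,"ay":0,"az":0,"claw":0},{"tx":0,"ty":-0.3,"tz":0,"ax":0,"ay":0,"az":0,"claw":0},{"tx":0,"ty":-0.3,"tz":0,"ax":0,"ay":0,"az":0,"claw":0},{"tx":0,"ty":-0.3,"tz":0,"ax":0,"ay":0,"az":0,"claw":0},{"tx":0,"ty":-0.3,"tz":0,"ax":0,"ay":0,"az":0,"claw":0},{"tx":0,"ty":-0.3,"tz":0,"ax":0,"ay":0,"az":0,"claw":0}])

```text
time_s: 11.95
tcp_pos: [0.5394, 0.08, 0.0226]
ee_rot: [[1.0, 0.028, -0.001], [0.028, -1.0, -0.002], [-0.001, 0.002, -1.0]]
wrist_force: [0.7, -9.4, -0.2]
gripper_width: 0.003
gripper_force: 4.5
```

Held. I'll retreat slowly so the carton follows the pad without losing contact, then back off and lift clear.

>>> servo_tool(deltas=[{"tx":0,"ty":0.7,"tz":0,"ax":0,"ay":0,"az":0,"claw":0},{"tx":0,"ty":1.4,"tz":0,"ax":0,"ay":0,"az":0,"claw":0},{"tx":0,"ty":2.1,"tz":0,"ax":0,"ay":0,"az":0,"claw":0},{"tx":0,"ty":2.8,"tz":0,"ax":0,"ay":0,"az":0,"claw":0},{"tx":0,"ty":3.5,"tz":0,"ax":0,"ay":0,"az":0,"claw":0},{"tx":0,"ty":4.2,"tz":0,"ax":0,"ay":0,"az":0,"claw":0},{"tx":0,"ty":4.9,"tz":0,"ax":0,"ay":0,"az":0,"claw":0},{"tx":0,"ty":5.6,"tz":0,"ax":0,"ay":0,"az":0,"claw":0},{"tx":0,"ty":6.2,"tz":0,"ax":0,"ay":0,"az":0,"claw":0},{"tx":0,"ty":6.8,"tz":0,"ax":0,"ay":0,"az":0,"claw":0},{"tx":0,"ty":7.4,"tz":0,"ax":0,"ay":0,"az":0,"claw":0},{"tx":0,"ty":8,"tz":0,"ax":0,"ay":0,"az":0,"claw":0}])

```text
time_s: 12.95
tcp_pos: [0.5401, 0.074, 0.0225]
ee_rot: [[1.0, 0.028, 0.0], [0.028, -1.0, 0.0], [0.0, -0.0, -1.0]]
wrist_force: [0.2, -1.0, -0.4]
gripper_width: 0.003
gripper_force: 0.6
```

>>> servo_tool(deltas=[{"tx":0,"ty":0.6,"tz":0,"ax":0,"ay":0,"az":0,"claw":0},{"tx":0,"ty":1.2,"tz":0,"ax":0,"ay":0,"az":0,"claw":0},{"tx":0,"ty":1.8,"tz":0,"ax":0,"ay":0,"az":0,"claw":0},{"tx":0,"ty":2.6,"tz":0,"ax":0,"ay":0,"az":0,"claw":0},{"tx":0,"ty":5,"tz":0,"ax":0,"ay":0,"az":0,"claw":0},{"tx":0,"ty":15,"tz":0,"ax":0,"ay":0,"az":0,"claw":0},{"tx":0,"ty":40,"tz":0,"ax":0,"ay":0,"az":0,"claw":0},{"tx":0,"ty":60,"tz":-30,"ax":0,"ay":0,"az":0,"claw":0},{"tx":0,"ty":60,"tz":-70,"ax":0,"ay":0,"az":0,"claw":0},{"tx":0,"ty":60,"tz":-110,"ax":0,"ay":0,"az":0,"claw":0},{"tx":0,"ty":60,"tz":-150,"ax":0,"ay":0,"az":0,"claw":0},{"tx":0,"ty":60,"tz":-150,"ax":0,"ay":0,"az":0,"claw":0}])

```text
time_s: 13.95
tcp_pos: [0.5468, 0.0135, 0.1816]
ee_rot: [[0.999, 0.029, 0.017], [0.029, -1.0, 0.003], [0.018, -0.002, -1.0]]
wrist_force: [0.8, 0.8, -0.8]
gripper_width: 0.003
gripper_force: 0.0
```

Run:
```python
from h import *
b=capture('scene')[210:330,230:390]
T=wristT();np.save('T6.npy',T);a=capture('wrist')[60:300,0:320]
print(sense()['wrist_force'],sense()['tcp_pos'],sense()['time_s'])
cv2.imwrite('pics/t6.png',np.hstack([cv2.resize(b,(400,300),interpolation=cv2.INTER_CUBIC),cv2.resize(a,(400,300))]))
```

```text
[ 0.005615   -0.2520621  -0.92445602] [0.54240694 0.01336529 0.17457158] 14.05
```

View pics/t6.png

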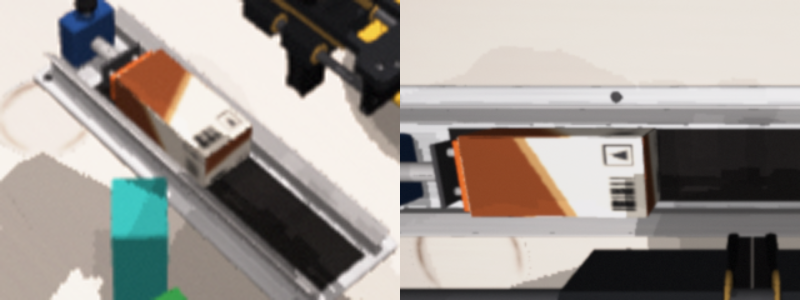

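The carton lies flat between the rails with its top end on the orange pad (pad edge at (458–470, 140–215) in the right half). It is straight, and the fingers are clear.

```bash
python3 -c "
from station import *
print(finish_job())"
```

```text
the job is handed in; nothing more can be done
None
```

The job is handed in, though the verdict was not reported back: I tipped the carton onto its broad side, slid it to the pad, held it there for a second at about 9.5 N on the wrist sensor, and released it. The last picture shows it lying straight and touching the pad.

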